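Nest the last tray on the pile and cover it

TASK

Put the loose metal tray back on the pile of identical trays that stands in the large shallow bench tray, nested squarely in the topmost one, then put the lid on it. How high the pile is today is not known, so lower each part gently until you feel it touch and only then let go; do not drop the parts or press hard, or the tapered trays jam. Leave the flask, the small brown bottle and the roll of tape where they are.

Things in the scene. Friction and masses are not known exactly. Their poses are not given: they have to be found in the camera images.
- tray_mid (a point): Loose steel tray, tapered, upright on the worktop: 116 long (x) x 64 wide (y) at the rim, 40 high, floor outside 95 x 43, about 0.16 kg. This point is its centre, 20 above the underside, 20 below the rim's top; z up. The top 16 is an upright rim band: grip it across the 64 width, fingertips at most 21 below its top, or they strike the pile's equally wide rims. Ribs inside carry the next tray.
- tray_pile: Pile of identical nested trays, fixed in the bench tray (walls 38 high). Origin on the bench tray's floor on the pile's axis, x along the 116 side; it tells nothing of the height. Top rim 55 to 122 above the worktop, else unknown; mouth 107 x 55. A tray on it, either way round, sinks 16 into the mouth onto ribs; its rim is then 24 above the rim below, 2.8 play each side. It gives 1 mm per 5 N.
- lid_grip (a point): Steel lid on the worktop: plate 118 (x) x 66 x 4, tapered plug 8 deep below (101 x 49 narrowing to 94 x 42), bar handle above 64 (x) x 14 wide x 16 high on posts; about 0.18 kg. This point is the bar's centre: 36 above the plug's underside, 24 above the plate's top. Seated, the plate lies on the tray's rim, plug in the mouth with 3 play, this point 48 above the tray's centre. Either way round.
- flask: Bystander: conical glass flask with a blue rim, 91 across, 152 high; origin under its centre.
- small_bottle: Bystander: small brown bottle with a white cap, 43 across, 96 high; origin under its centre.
- tape_roll: Bystander: roll of white tape lying in the bench tray, 68 across, 18 high; origin under its centre.
There are look-alikes about, which are no part of the job. What is shaped like the part that bears tray_mid but red is not meant.

How it is judged:
By the outcome, as a careful person would: the job done as asked, in the order asked, and still so for the second after the job is handed in, with the robot touching nothing.
It also fails if it takes over 64 s, if anything falls off the work surface, if the arm or the gripper's body presses on something with over 40 N, if the wrist force passes 120 N, or if a joint passes its speed limit or range.

ROBOT

A 6-joint arm with a two-finger parallel gripper is mounted at the origin on a cart in front of the work surface, level with it; the furniture and walls round the work are solid. World frame = base frame: x ahead of the robot, y to its left, z up, the work surface at z = 0. Lengths are in m, angles in rad, forces in N, time in s.
With the tool pointing down it reaches from about 0.275 to 0.725 m from the base axis. Payload 5.6 kg.
Tool frame: the origin (TCP) lies midway between the tips of the shut fingers; the grasp point (between the pads) lies 19 mm behind it; y points along the fingers, z is the direction in which the jaws open and shut, and the axes are right-handed (so a half turn about y gives the same grasp; the last joint's range is limited). The gripper opens to 85 mm and grips with 20 to 120 N. Pads are 22 mm wide; open, the fingers measure 114 mm over their backs; the gripper's body (76 mm by 85 mm) begins 54 mm behind the grasp point. The pads swing forward as they close: fully open they stand 13 mm farther back than shut.
Start: joints at [1.443, 0.255, 0.108, 0, -1.424, -0.285], TCP at [0.221, 0.504, 0.231] pointing down, gripper open.
Joint ranges: [-2.95, 2.95], [-1.21, 1.97], [-1.09, 1.5], [-2.87, 1.71], [-2.94, -0.07], [-3.05, 3.05]. Speed limits (rad/s): [2.57, 2.57, 3.14, 3.14, 3.14, 3.14].

INTERFACE

Orientations are given as a unit quaternion [w, x, y, z].
In Python, from workcell import bot, eyes gives the robot as it stands.
- The arm moves only by the tool move_arm, never from a script. Its argument "commands" is a list of rows, each an object with "gripper": the opening, from 0 (shut) to 1 (fully open); "xyz": the shift along the tool's x, y, z in cm, a list of three; "dr": the turn, a rotation vector about the tool's x, y, z in rad, a list of three. In form: [{"gripper": gripper, "xyz": [x, y, z], "dr": [rx, ry, rz]}, ...]. A call has 1 to 5 rows; each row shifts and turns the commanded pose from where the row before left it, along the tool's axes as they then stand; what a row does not reach is not made up. A row lasts 1/10 s, in which the tool goes at most 50 mm and 8.59 degrees, less where a joint would pass 70% of its speed; a pose out of reach is approached as far as the arm can. A call is refused whole if a number of a shift passes 5 or a number of a turn 0.15, either way. A call with a gripper value outside its range is refused whole. The fingers move at their own pace and stop on an object; the grip force is fixed at half the most. Time passes only in rows, so rows that do not move let the fingers close. It gives the time, the measured TCP pose, the force and the opening at its end, in the units of the state.
- bot.get_state(): the state, without advancing time (a new reading comes with each control period).
- eyes.capture(name): name is "scene" or "top"; returns a dict with "frame" (400x640x3 uint8, blue, green, red), "K" (3x3 intrinsics, pixels), "R" (3x3) and "t" (3): a world point X has camera coordinates R X + t. Camera axes: x right, y down, z forward; pixel columns grow to the right and rows downward; lengths in m; the calibration is good to about 2 mm. A picture is of the moment at which its call begins. There is no depth.
- bot.job_done(): hands the job in, once; it reports no verdict.
The state is a dict: "time": time; "joint_pos": joint angles; "joint_velocities": joint speeds; "effort": joint torques, N m; "ee_pos": TCP position; "tcp_rot": TCP orientation; "wrist_force": force on the tool from outside, world axes, zero at the start; "moment": the same for the moment, N m; "grip_width": opening from 0.0 (shut) to 1.0 (fully open).
Only numpy, scipy, OpenCV 4.12 (cv2) and the standard library are available. Lean on these libraries where they do the work, as an engineer would, in place of code of your own. Each camera call takes 0.05 s, during which the arm holds its last target. There are 200 camera calls.

## Working session

There is one attempt and no reset: what is moved stays moved. The work goes in short steps, Python scripts to look and compute and a tool call to move; the robot and the scene stay as the last step left them, time stands still between calls to the robot, and variables do not carry over. Pictures are saved under pics/ and viewed, about 8 in all and at most 12, crops included, and the job is handed in when it is done.

Besides the shell and the picture viewer there is one more tool, called after "Request:" by a JSON object that holds its "api" and its "payload". move_arm: Moves the arm, as the interface text tells. Its arguments: {"type":"object","properties":{"commands":{"type":"array"}},"required":["commands"]}

```bash
mkdir -p pics
cat > h.py <<'E'
from workcell import bot, eyes
import numpy as np, cv2
def cap(n):
    d=eyes.capture(n); return d["frame"],np.array(d["K"]),np.array(d["R"]),np.array(d["t"]).ravel()
def ray(c,u,v):
    _,K,R,t=c; d=R.T@np.linalg.inv(K)@[u,v,1]; return -R.T@t,d
def onz(c,u,v,z):
    o,d=ray(c,u,v); return o+d*(z-o[2])/d[2]
def proj(c,X):
    _,K,R,t=c; p=K@(R@np.array(X)+t); return p[:2]/p[2]
E
python3 - <<'E'
from h import *
for n in("scene","top"):
    c=cap(n); cv2.imwrite(f"pics/{n}0.png",c[0]); print(n,c[1].tolist(),"pos",-c[2].T@c[3],"fwd",c[2][2]); np.savez(n+"0.npz",*c)
print(bot.get_state())
E
```

```text
scene [[501.4104945248498, 0.0, 320.59339550073145], [0.0, 501.4104945248498, 197.4863712569606], [0.0, 0.0, 1.0]] pos [0.81009952 1.07262887 1.37863929] fwd [-0.10039216 -0.59329689 -0.79869907]
top [[477.3926503571089, 0.0, 314.44185799232673], [0.0, 477.3926503571089, 198.22869150781185], [0.0, 0.0, 1.0]] pos [0.50668575 0.07507746 1.61437794] fwd [ 0.06905387  0.00571849 -0.99759654]
{'time': 0.1, 'joint_pos': array([ 1.44260528e+00,  2.55687441e-01,  1.07131186e-01, -4.74664430e-04,
       -1.42386696e+00, -2.84634176e-01]), 'joint_velocities': array([-5.50785666e-04, -8.76609989e-05,  4.07391353e-03, -3.23162192e-04,
       -1.30185899e-03,  1.28306168e-03]), 'effort': array([-3.50005488e-03, -3.87603092e+01,  2.38472217e+01,  5.37790686e+00,
       -3.76049022e-03, -5.82212934e-06]), 'ee_pos': array([0.22039714, 0.50343124, 0.23047732]), 'tcp_rot': array([ 0.14506619, -0.14482512, -0.69150492,  0.69267773]), 'wrist_force': array([ 0.43323923, -0.39681349, -0.05563181]), 'moment': array([-0.03542054, -0.0080095 , -0.05262305]), 'grip_width': 0.996549962808047}
```

View pics/scene0.png

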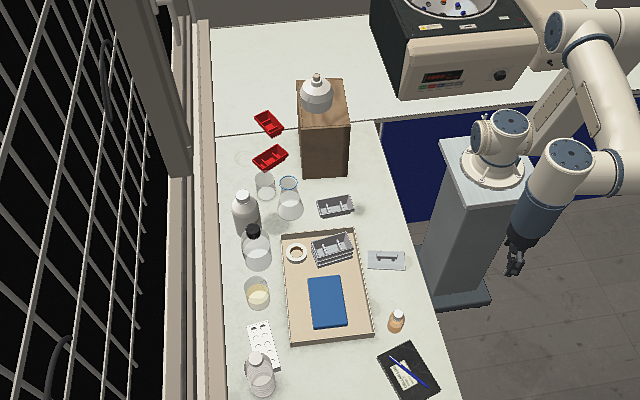

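View pics/top0.png

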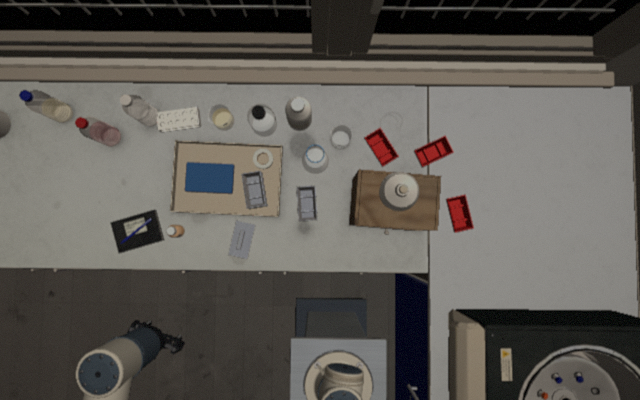

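The top view shows the loose tray at about (307,204), the pile at (255,190), the lid at (241,240), the tape at (263,158), the flask at (315,157) and the bottle at (176,230). I'll enlarge this area.

Run:
```python
import cv2
a=cv2.imread("pics/top0.png")[140:265,225:325]; b=cv2.imread("pics/scene0.png")[185:275,305:415]
a=cv2.resize(a,None,fx=4,fy=4,interpolation=cv2.INTER_CUBIC)
b=cv2.resize(b,None,fx=3.6,fy=3.6,interpolation=cv2.INTER_CUBIC)
import numpy as np
o=np.zeros((500,796,3),np.uint8);o[:500,:400]=a;o[:b.shape[0],400:400+b.shape[1]]=b
cv2.imwrite("pics/crop0.png",o)
```

```text
(no output)
```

View pics/crop0.png

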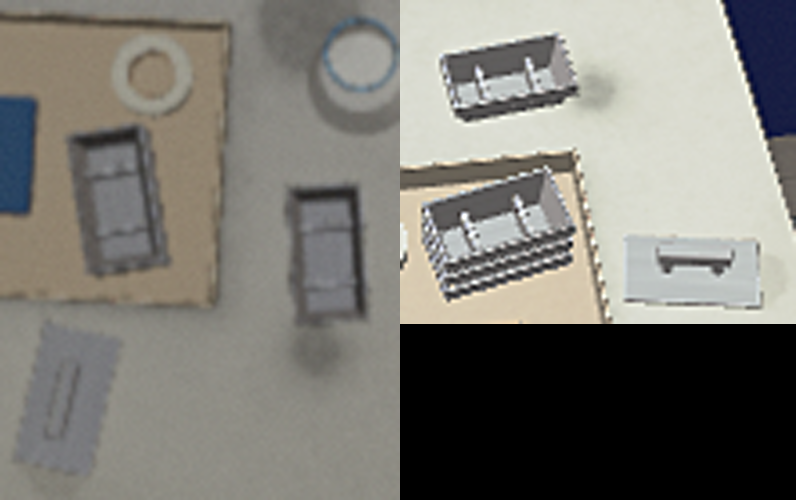

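The crop shows the rim corners of both trays and the lid's plate and bar clearly. I'll turn those corners into positions, triangulating the pile's height across the two views.

```bash
cat >> h.py <<'E'
def load(n):
    d=np.load(n+".npz"); return [d[k] for k in d.files]
def tri(c1,p1,c2,p2):
    o1,d1=ray(c1,*p1);o2,d2=ray(c2,*p2)
    A=np.c_[d1,-d2];s=np.linalg.lstsq(A,o2-o1,rcond=None)[0]
    return (o1+s[0]*d1+o2+s[1]*d2)/2,np.linalg.norm(o1+s[0]*d1-o2-s[1]*d2)
E
python3 - <<'E'
from h import *
T=load("top0");S=load("scene0")
ft=lambda p:(225+(p[0]+.5)/4-.5,140+(p[1]+.5)/4-.5)
fs=lambda p:(305+(p[0]-400+.5)/3.6-.5,185+(p[1]+.5)/3.6-.5)
# order: corners TL,TR,BR,BL in top image
L=[(290,188),(358,186),(367,318),(297,322)];P=[(68,137),(146,124),(168,262),(90,274)];D=[(45,321),(122,340),(92,473),(14,460)]
def rep(n,pts,z):
    X=np.array([onz(T,*ft(p),z) for p in pts]);c=X.mean(0)
    l=(X[0]+X[1]-X[2]-X[3])/2;w=(X[0]+X[3]-X[1]-X[2])/2
    print(n,z,c.round(4),"len",np.linalg.norm(l).round(4),"wid",np.linalg.norm(w).round(4),"yaw long",np.degrees(np.arctan2(l[1],l[0])).round(1),"from wid",np.degrees(np.arctan2(-w[0],w[1])).round(1))
    return X
rep("loose",L,.04)
for z in(.07,.09,.11): rep("pile",P,z)
rep("lid",D,.012); print("bar",onz(T,*ft((62,399)),.044))
# tri
for n,tp,sp in [("L_TLfar",L[0],(440,57)),("L",L[1],(568,34)),("Pa",P[0],(421,207)),("Pb",P[1],(421,207)),("Pc",P[1],(548,168)),("Pd",P[2],(548,168)),("Pd2",P[2],(574,228)),("Pe",P[3],(574,228)),("Pf",P[0],(443,258))]:
    print(n,*[x.round(4) for x in tri(T,ft(tp),S,fs(sp))])
print("tool yaw now")
from scipy.spatial.transform import Rotation as Ro
q=bot.get_state()["tcp_rot"];print(Ro.from_quat(q[[1,2,3,0]]).as_matrix().round(3))
E
```

```text
loose 0.04 [0.5997 0.1097 0.04  ] len 0.1102 wid 0.057 yaw long 4.2 from wid 3.2
pile 0.07 [0.6399 0.2803 0.07  ] len 0.1137 wid 0.0641 yaw long 10.3 from wid 9.8
pile 0.09 [0.6382 0.2776 0.09  ] len 0.1122 wid 0.0633 yaw long 10.3 from wid 9.8
pile 0.11 [0.6365 0.275  0.11  ] len 0.1107 wid 0.0625 yaw long 10.3 from wid 9.8
lid 0.012 [0.4771 0.326  0.012 ] len 0.116 wid 0.0664 yaw long -11.4 from wid -10.9
bar [0.47709526 0.32613161 0.044     ]
L_TLfar [0.6573 0.1368 0.1022] 0.0198
L [0.5995 0.105  0.1047] 0.1074
Pa [0.6958 0.3085 0.1345] 0.0273
Pb [0.7028 0.2597 0.0618] 0.0004
Pc [0.6465 0.2677 0.1411] 0.0983
Pd [0.5891 0.2393 0.0648] 0.001
Pd2 [ 0.5792  0.2522 -0.0126] 0.0306
Pe [0.5787 0.3025 0.065 ] 0.0007
Pf [0.6915 0.3207 0.0755] 0.0041
tool yaw now
[[-0.916 -0.001 -0.401]
 [ 0.401 -0.002 -0.916]
 [-0.    -1.     0.002]]
```

```bash
cat >> h.py <<'E'
from scipy.spatial.transform import Rotation as Ro
def pose():
    s=bot.get_state();return s,np.array(s["ee_pos"]),Ro.from_quat(np.array(s["tcp_rot"])[[1,2,3,0]]).as_matrix()
def plan(X,yaw):
    """target TCP X, tool z = -(y axis of a body with yaw [deg]); prints shift now (cm, tool axes) and turn"""
    s,p,R=pose();a=np.radians(yaw);z=np.array([np.sin(a),-np.cos(a),0]);y=np.array([0,0,-1.]);G=np.c_[np.cross(y,z),y,z]
    print("t",s["time"],"p",p.round(4),"F",s["wrist_force"].round(2),"g",round(s["grip_width"],3))
    print("shift cm",(R.T@(np.array(X)-p)*100).round(2),"turn",Ro.from_matrix(R.T@G).as_rotvec().round(4),"shift in target axes",(G.T@(np.array(X)-p)*100).round(2))
E
python3 - <<'E'
from h import *
T=load("top0");S=load("scene0")
fs=lambda p:(305+(p[0]-400+.5)/3.6-.5,185+(p[1]+.5)/3.6-.5)
for nm,z,pts in (("L",.04,[(460,106),(440,56),(568,33),(579,84)]),("P",.065,[(443,258),(421,207),(548,168),(574,228)])):
    X=np.array([onz(S,*fs(p),z) for p in pts]);print(nm,X.round(4).tolist(),X.mean(0))
# edge profiles in top image gray, across loose tray and lengthwise
g=cv2.cvtColor(T[0],cv2.COLOR_BGR2GRAY)
for v in(195,200,205,210,215):print(v,g[v,292:322].tolist())
for u in(302,306,311):print(u,g[180:226,u].tolist())
plan([.598,.108,.20],3.5)
E
```

```text
L [[0.6504, 0.1455, 0.04], [0.6596, 0.0869, 0.04], [0.5374, 0.0791, 0.04], [0.539, 0.1383, 0.04]] [0.59658107 0.11245927 0.04      ]
P [[0.6925, 0.314, 0.065], [0.7033, 0.2616, 0.065], [0.5886, 0.2396, 0.065], [0.5784, 0.3026, 0.065]] [0.64068712 0.27944184 0.065     ]
195 [142, 142, 141, 136, 118, 104, 90, 86, 105, 122, 127, 124, 123, 119, 112, 120, 121, 118, 113, 120, 109, 61, 65, 116, 134, 139, 142, 142, 140, 142]
200 [143, 142, 139, 142, 145, 132, 99, 85, 95, 120, 124, 121, 122, 121, 124, 125, 120, 124, 124, 123, 109, 55, 53, 94, 124, 143, 142, 141, 143, 140]
205 [142, 143, 143, 143, 139, 117, 91, 82, 88, 109, 120, 121, 121, 123, 121, 124, 121, 121, 124, 126, 115, 71, 47, 83, 132, 145, 146, 140, 143, 142]
210 [140, 141, 142, 140, 132, 100, 88, 85, 93, 117, 121, 124, 133, 132, 129, 134, 132, 122, 118, 118, 117, 106, 59, 65, 113, 139, 144, 141, 139, 137]
215 [142, 141, 139, 139, 141, 135, 114, 94, 87, 97, 116, 121, 121, 121, 122, 120, 122, 123, 119, 123, 119, 101, 52, 54, 95, 127, 139, 140, 140, 139]
302 [139, 140, 144, 142, 143, 138, 117, 74, 40, 44, 83, 115, 123, 123, 124, 127, 133, 125, 113, 120, 124, 122, 123, 121, 122, 120, 120, 122, 117, 122, 121, 110, 98, 113, 121, 116, 117, 111, 96, 85, 89, 97, 108, 111, 107, 110]
306 [141, 143, 140, 144, 142, 135, 115, 62, 38, 56, 90, 120, 125, 122, 116, 112, 108, 99, 117, 124, 124, 123, 123, 122, 124, 121, 122, 120, 122, 123, 129, 126, 110, 117, 121, 122, 118, 109, 94, 98, 104, 102, 113, 112, 109, 108]
311 [140, 140, 142, 142, 137, 118, 91, 53, 40, 59, 92, 113, 117, 120, 121, 120, 109, 93, 116, 123, 123, 124, 128, 126, 124, 126, 126, 125, 121, 120, 118, 109, 120, 123, 120, 123, 117, 103, 90, 97, 118, 133, 134, 133, 128, 124]
t 0.1 p [0.2204 0.5034 0.2305] F [ 0.43 -0.4  -0.06] g 0.997
shift cm [-50.45   3.08  21.06] turn [-1.70e-03 -4.74e-01  4.00e-04] shift in target axes [-35.28   3.05  41.77]
```

Request:
{"api": "move_arm", "payload": {"commands": [{"gripper": 1,"xyz": [-3.36,0.2,1.4],"dr": [0,0,0]},{"gripper": 1,"xyz": [-3.36,0.2,1.4],"dr": [0,0,0]},{"gripper": 1,"xyz": [-3.36,0.2,1.4],"dr": [0,0,0]},{"gripper": 1,"xyz": [-3.36,0.2,1.4],"dr": [0,0,0]},{"gripper": 1,"xyz": [-3.36,0.2,1.4],"dr": [0,0,0]}]}}

```text
time: 0.6
ee_pos: [0.347, 0.371, 0.2209]
tcp_rot: [0.145, -0.145, -0.692, 0.692]
wrist_force: [0.3, 0.1, -0.2]
grip_width: 1.0
```

Request:
{"api": "move_arm", "payload": {"commands": [{"gripper": 1,"xyz": [-3.36,0.2,1.4],"dr": [0,0,0]},{"gripper": 1,"xyz": [-3.36,0.2,1.4],"dr": [0,0,0]},{"gripper": 1,"xyz": [-3.36,0.2,1.4],"dr": [0,0,0]},{"gripper": 1,"xyz": [-3.36,0.2,1.4],"dr": [0,0,0]},{"gripper": 1,"xyz": [-3.36,0.2,1.4],"dr": [0,0,0]}]}}

```text
time: 1.1
ee_pos: [0.4728, 0.2395, 0.2108]
tcp_rot: [0.145, -0.145, -0.692, 0.692]
wrist_force: [0.0, -0.1, 0.5]
grip_width: 1.001
```

Request:
{"api": "move_arm", "payload": {"commands": [{"gripper": 1,"xyz": [-3.36,0.2,1.4],"dr": [0,0,0]},{"gripper": 1,"xyz": [-3.36,0.2,1.4],"dr": [0,0,0]},{"gripper": 1,"xyz": [-3.36,0.2,1.4],"dr": [0,0,0]},{"gripper": 1,"xyz": [-3.36,0.2,1.4],"dr": [0,0,0]},{"gripper": 1,"xyz": [-3.36,0.2,1.4],"dr": [0,0,0]}]}}

```text
time: 1.6
ee_pos: [0.5987, 0.108, 0.2006]
tcp_rot: [0.145, -0.145, -0.692, 0.692]
wrist_force: [0.5, 1.3, 0.5]
grip_width: 0.999
```

Request:
{"api": "move_arm", "payload": {"commands": [{"gripper": 1,"xyz": [0,0,0],"dr": [0,-0.119,0]},{"gripper": 1,"xyz": [0,0,0],"dr": [0,-0.119,0]},{"gripper": 1,"xyz": [0,0,0],"dr": [0,-0.119,0]},{"gripper": 1,"xyz": [0,0,0],"dr": [0,-0.119,0]},{"gripper": 1,"xyz": [0,0,0],"dr": [0,0,0]}]}}

```text
time: 2.1
ee_pos: [0.5978, 0.1091, 0.2007]
tcp_rot: [-0.022, 0.023, -0.707, 0.707]
wrist_force: [0.4, 0.6, 0.4]
grip_width: 1.001
```

Run:
```python
from h import *
plan([.598,.110,.0145],3.6)
```

```text
t 2.1 p [0.5978 0.1091 0.2007] F [0.41 0.6  0.38] g 1.001
shift cm [-0.05 18.62 -0.09] turn [-0.0002  0.0012  0.0012] shift in target axes [-0.03 18.62 -0.08]
```

Request:
{"api": "move_arm", "payload": {"commands": [{"gripper": 1,"xyz": [0,3.4,-0.08],"dr": [0,0,0]},{"gripper": 1,"xyz": [0,3.4,0],"dr": [0,0,0]},{"gripper": 1,"xyz": [0,3.4,0],"dr": [0,0,0]},{"gripper": 1,"xyz": [0,3.4,0],"dr": [0,0,0]},{"gripper": 1,"xyz": [0,0,0],"dr": [0,0,0]}]}}

```text
time: 2.6
ee_pos: [0.5941, 0.109, 0.06]
tcp_rot: [-0.017, 0.025, -0.706, 0.708]
wrist_force: [0.1, 0.4, 0.3]
grip_width: 0.998
```

Request:
{"api": "move_arm", "payload": {"commands": [{"gripper": 1,"xyz": [0,1,0],"dr": [0,0,0]},{"gripper": 1,"xyz": [0,1,0],"dr": [0,0,0]},{"gripper": 1,"xyz": [0,1,0],"dr": [0,0,0]},{"gripper": 1,"xyz": [0,1,0],"dr": [0,0,0]},{"gripper": 1,"xyz": [0,1,0],"dr": [0,0,0]}]}}

```text
time: 3.1
ee_pos: [0.5982, 0.1101, 0.0149]
tcp_rot: [0.022, -0.022, 0.707, -0.707]
wrist_force: [0.0, -0.4, 0.3]
grip_width: 0.994
```

Request:
{"api": "move_arm", "payload": {"commands": [{"gripper": 0.7,"xyz": [0,0,0],"dr": [0,0,0]},{"gripper": 0.5,"xyz": [0,0,0],"dr": [0,0,0]},{"gripper": 0,"xyz": [0,0,0],"dr": [0,0,0]},{"gripper": 0,"xyz": [0,0,0],"dr": [0,0,0]},{"gripper": 0,"xyz": [0,0,0],"dr": [0,0,0]}]}}

```text
time: 3.6
ee_pos: [0.598, 0.1101, 0.0153]
tcp_rot: [0.022, -0.022, 0.707, -0.707]
wrist_force: [-1.1, 0.8, -1.0]
grip_width: 0.73
```

Request:
{"api": "move_arm", "payload": {"commands": [{"gripper": 0,"xyz": [0,0,0],"dr": [0,0,0]},{"gripper": 0,"xyz": [0,0,0],"dr": [0,0,0]},{"gripper": 0,"xyz": [0,-1,0],"dr": [0,0,0]},{"gripper": 0,"xyz": [0,-2,0],"dr": [0,0,0]},{"gripper": 0,"xyz": [0,-2,0],"dr": [0,0,0]}]}}

```text
time: 4.1
ee_pos: [0.5978, 0.1099, 0.0662]
tcp_rot: [-0.022, 0.023, -0.707, 0.707]
wrist_force: [0.2, -1.0, -1.8]
grip_width: 0.734
```

Request:
{"api": "move_arm", "payload": {"commands": [{"gripper": 0,"xyz": [0,-3,0],"dr": [0,0,0]},{"gripper": 0,"xyz": [0,-3,0],"dr": [0,0,0]},{"gripper": 0,"xyz": [0,-2,0],"dr": [0,0,0]},{"gripper": 0,"xyz": [0,0,0],"dr": [0,0,0]},{"gripper": 0,"xyz": [0,0,0],"dr": [0,0,0]}]}}

```text
time: 4.6
ee_pos: [0.5978, 0.1102, 0.1455]
tcp_rot: [0.022, -0.022, 0.707, -0.707]
wrist_force: [-0.6, 0.7, -3.6]
grip_width: 0.735
```

Run:
```python
from h import *
plan([.640,.280,.145],10)
```

```text
t 4.6 p [0.5978 0.1102 0.1455] F [-0.62  0.7  -3.55] g 0.735
shift cm [ -5.28   0.06 -16.69] turn [ 0.0007 -0.1115 -0.0004] shift in target axes [ -7.1    0.05 -15.99]
```

Request:
{"api": "move_arm", "payload": {"commands": [{"gripper": 0,"xyz": [0,0,0],"dr": [0,-0.056,0]},{"gripper": 0,"xyz": [0,0,0],"dr": [0,-0.0555,0]},{"gripper": 0,"xyz": [-1.4,0,-3.2],"dr": [0,0,0]},{"gripper": 0,"xyz": [-1.4,0,-3.2],"dr": [0,0,0]},{"gripper": 0,"xyz": [-1.4,0,-3.2],"dr": [0,0,0]}]}}

```text
time: 5.1
ee_pos: [0.622, 0.2125, 0.1436]
tcp_rot: [-0.06, 0.062, -0.704, 0.705]
wrist_force: [1.2, -0.4, -1.0]
grip_width: 0.735
```

Request:
{"api": "move_arm", "payload": {"commands": [{"gripper": 0,"xyz": [-1.4,0,-3.2],"dr": [0,0,0]},{"gripper": 0,"xyz": [-1.4,0,-3.2],"dr": [0,0,0]},{"gripper": 0,"xyz": [0,0,0],"dr": [0,0,0]},{"gripper": 0,"xyz": [0,0,0],"dr": [0,0,0]},{"gripper": 0,"xyz": [0,0,0],"dr": [0,0,0]}]}}

```text
time: 5.6
ee_pos: [0.6386, 0.2789, 0.1442]
tcp_rot: [-0.061, 0.062, -0.704, 0.705]
wrist_force: [-0.0, -0.8, -1.0]
grip_width: 0.732
```

Run:
```python
from h import *
plan([.640,.280,.145],10)
o=np.zeros((500,796,3),np.uint8)
for n in("scene","top"):
    c=cap(n); np.savez(n+"1.npz",*c)
    if n=="top": a=c[0][140:265,225:325]; o[:,:400]=cv2.resize(a,(400,500),interpolation=cv2.INTER_CUBIC)
    else: b=c[0][175:300,305:404]; o[:,400:]=cv2.resize(b,(396,500),interpolation=cv2.INTER_CUBIC)
cv2.imwrite("pics/c1.png",o)
```

```text
t 5.6 p [0.6386 0.2789 0.1442] F [-0.04 -0.81 -0.99] g 0.732
shift cm [-0.16 -0.08 -0.08] turn [-0.001  -0.0002  0.002 ] shift in target axes [-0.16 -0.08 -0.08]
```

View pics/c1.png

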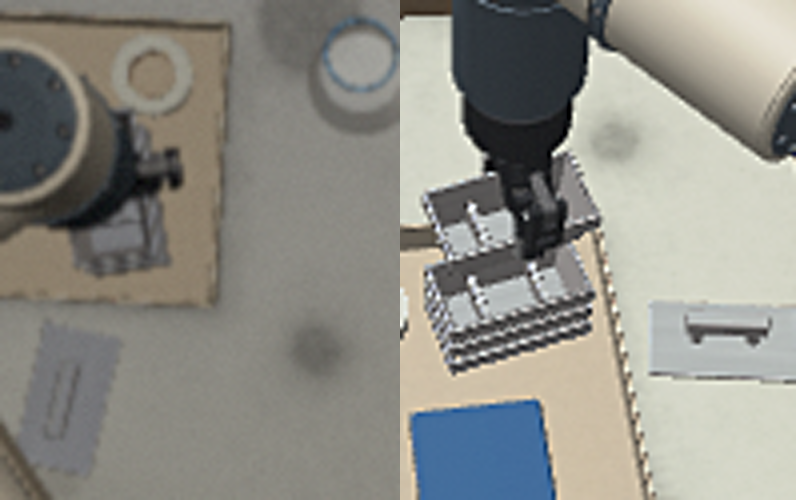

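Run:
```python
from h import *
S=load("scene1");T0=load("top0")
f=lambda p:(305+(p[0]-400+.5)/4-.5,175+(p[1]+.5)/4-.5)
g=lambda p:((p[0]-305+.5)*4-.5+400,(p[1]-175+.5)*4-.5)
def box(x,y,yaw,z):
    a=np.radians(yaw);u=np.array([np.cos(a),np.sin(a)]);v=np.array([-u[1],u[0]])
    return [np.r_[np.array([x,y])+i*.058*u+j*.032*v,z] for i,j in((1,1),(1,-1),(-1,-1),(-1,1))]
for nm,z,pts in (("held",.169,[(448,261),(424,193),(572,155),(602,220)]),("pile",.065,[(452,331),(425,267),(568,232),(596,292)])):
    X=np.array([onz(S,*f(p),z) for p in pts]);print(nm,X.round(4).tolist(),X.mean(0).round(4))
print("held pred",[np.round(g(proj(S,X))).tolist() for X in box(.6386,.2789,10,.169)])
for z in(.060,.065,.07,.08):
  c=[.6403-(z-.065)*.085,.281-(z-.065)*.133]
  print("pile pred",z,[np.round(g(proj(S,X))).tolist() for X in box(*c,10,z)])
a=S[0][175:300,305:404];o=cv2.resize(a,None,fx=6,fy=6,interpolation=cv2.INTER_CUBIC)[80:680]
h=lambda p:(int((p[0]-305+.5)*6),int((p[1]-175+.5)*6-80))
for B,col in((box(.6386,.2789,10,.169),(0,0,255)),(box(.6403,.281,10,.065),(0,200,0))):
    for X in B: cv2.circle(o,h(proj(S,X)),3,col,1)
cv2.imwrite("pics/c2.png",o[:600,:800])
```

```text
held [[0.6934, 0.3211, 0.169], [0.7015, 0.2608, 0.169], [0.5887, 0.2445, 0.169], [0.5783, 0.3042, 0.169]] [0.6405 0.2826 0.169 ]
pile [[0.69, 0.3181, 0.065], [0.7016, 0.259, 0.065], [0.5868, 0.2449, 0.065], [0.5762, 0.3017, 0.065]] [0.6387 0.2809 0.065 ]
held pred [[452.0, 260.0], [424.0, 189.0], [572.0, 147.0], [604.0, 215.0]]
pile pred 0.06 [[450.0, 341.0], [423.0, 272.0], [564.0, 231.0], [594.0, 297.0]]
pile pred 0.065 [[450.0, 336.0], [423.0, 268.0], [564.0, 227.0], [594.0, 293.0]]
pile pred 0.07 [[451.0, 332.0], [424.0, 264.0], [565.0, 222.0], [595.0, 289.0]]
pile pred 0.08 [[452.0, 324.0], [424.0, 255.0], [566.0, 214.0], [597.0, 280.0]]
```

View pics/c2.png

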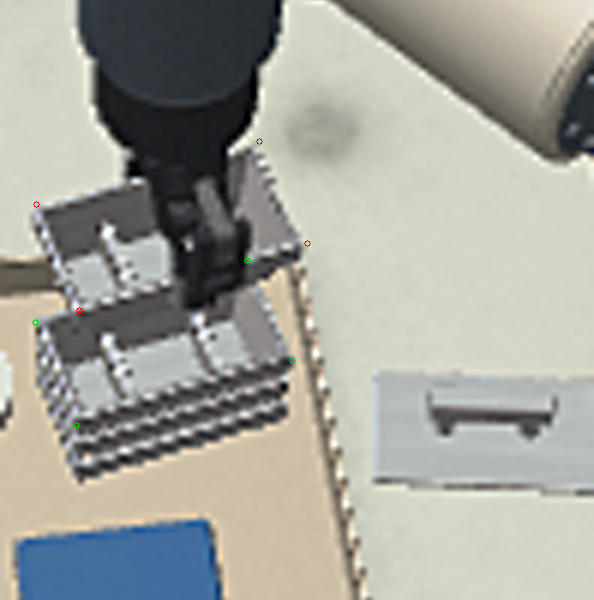

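The held tray (red marks) sits about 2 mm forward of the TCP. The pile's rim (green marks) matches z≈0.065–0.07. I'll lower the tray to just above the pile and compare the two directly.

Request:
{"api": "move_arm", "payload": {"commands": [{"gripper": 0,"xyz": [0,1.2,0],"dr": [0,0,0]},{"gripper": 0,"xyz": [0,1.2,0],"dr": [0,0,0]},{"gripper": 0,"xyz": [0,1.2,0],"dr": [0,0,0]},{"gripper": 0,"xyz": [0,0.6,0],"dr": [0,0,0]},{"gripper": 0,"xyz": [0,0,0],"dr": [0,0,0]}]}}

```text
time: 6.2
ee_pos: [0.6383, 0.2793, 0.1013]
tcp_rot: [-0.061, 0.063, -0.704, 0.705]
wrist_force: [0.6, -0.2, -2.3]
grip_width: 0.734
```

Request:
{"api": "move_arm", "payload": {"commands": [{"gripper": 0,"xyz": [0,0.3,0],"dr": [0,0,0]},{"gripper": 0,"xyz": [0,0.3,0],"dr": [0,0,0]},{"gripper": 0,"xyz": [0,0.3,0],"dr": [0,0,0]},{"gripper": 0,"xyz": [0,0,0],"dr": [0,0,0]},{"gripper": 0,"xyz": [0,0,0],"dr": [0,0,0]}]}}

```text
time: 6.7
ee_pos: [0.6392, 0.2798, 0.0944]
tcp_rot: [-0.062, 0.062, -0.704, 0.704]
wrist_force: [-0.2, -0.9, -2.3]
grip_width: 0.736
```

Run:
```python
from h import *
plan([.640,.280,.09],10)
o=np.zeros((600,800,3),np.uint8)
for n in("scene","top"):
    c=cap(n); np.savez(n+"2.npz",*c)
    if n=="top": a=c[0][165:215,235:275]; o[:,:300]=cv2.resize(a,None,fx=7.5,fy=12,interpolation=cv2.INTER_CUBIC)
    else: b=c[0][205:280,305:367]; o[:600,304:]=cv2.resize(b,(496,600),interpolation=cv2.INTER_CUBIC)
cv2.imwrite("pics/c3.png",o)
```

```text
t 6.7 p [0.6392 0.2798 0.0944] F [-0.19 -0.88 -2.31] g 0.736
shift cm [-0.09  0.44 -0.01] turn [-0.      0.0002 -0.0001] shift in target axes [-0.09  0.44 -0.01]
```

View pics/c3.png

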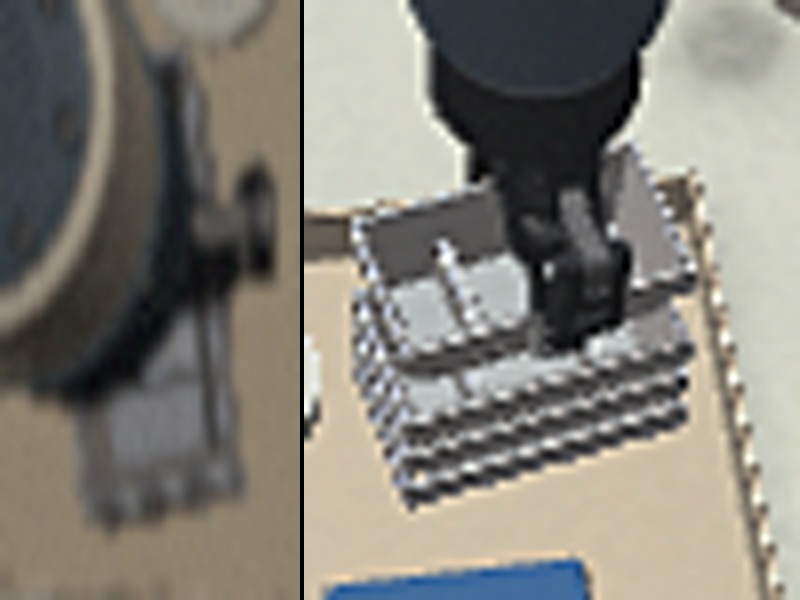

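Run:
```python
from h import *
S=load("scene2");T=load("top2");T0=load("top0")
a=np.radians(10);u=np.array([np.cos(a),np.sin(a)]);v=np.array([-u[1],u[0]])
box=lambda c,z:[np.r_[np.array(c)+i*.058*u+j*.032*v,z] for i,j in((1,1),(1,-1),(-1,-1),(-1,1))]
g=lambda p:((p[0]-305+.5)*8-.5+304,(p[1]-205+.5)*8-.5)
h=lambda p:((p[0]-235+.5)*7.5-.5,(p[1]-165+.5)*12-.5)
for c in([.6392,.2798],[.6412,.2800]):
  for z in(.1192,.065,.07):
    print(c,z,"S",np.round([g(proj(S,X)) for X in box(c,z)]).tolist(),"T",np.round([h(proj(T,X)) for X in box(c,z)]).tolist())
# pile in top0: saturation edge profile (tan vs grey)
for im,n in((T0[0],"T0"),(T[0],"T2")):
  L=cv2.cvtColor(im,cv2.COLOR_BGR2LAB).astype(int)[:,:,2]
  print(n)
  for r in(178,184,190,196,202,206):print(r,L[r,238:272].tolist())
  for cc in(248,254,260):print(cc,L[198:214,cc].tolist())
for cc in(246,250,254,258):
  L=cv2.cvtColor(T0[0],cv2.COLOR_BGR2LAB).astype(int)[:,:,2];print(cc,L[164:182,cc].tolist(),L[198:214,cc].tolist())
```

```text
[0.6392, 0.2798] 0.1192 S [[408.0, 355.0], [352.0, 216.0], [642.0, 132.0], [704.0, 267.0]] T [[36.0, 87.0], [187.0, 48.0], [229.0, 483.0], [78.0, 522.0]]
[0.6392, 0.2798] 0.065 S [[408.0, 430.0], [354.0, 293.0], [635.0, 211.0], [695.0, 344.0]] T [[56.0, 112.0], [201.0, 74.0], [243.0, 494.0], [97.0, 532.0]]
[0.6392, 0.2798] 0.07 S [[408.0, 423.0], [353.0, 286.0], [636.0, 204.0], [696.0, 337.0]] T [[55.0, 110.0], [200.0, 72.0], [241.0, 493.0], [95.0, 531.0]]
[0.6412, 0.28] 0.1192 S [[403.0, 356.0], [347.0, 217.0], [637.0, 133.0], [699.0, 268.0]] T [[36.0, 80.0], [186.0, 41.0], [229.0, 475.0], [78.0, 515.0]]
[0.6412, 0.28] 0.065 S [[403.0, 431.0], [349.0, 294.0], [630.0, 212.0], [690.0, 345.0]] T [[56.0, 105.0], [201.0, 67.0], [242.0, 487.0], [96.0, 525.0]]
[0.6412, 0.28] 0.07 S [[403.0, 425.0], [348.0, 287.0], [631.0, 205.0], [691.0, 338.0]] T [[54.0, 102.0], [200.0, 65.0], [241.0, 486.0], [95.0, 524.0]]
T0
178 [139, 140, 140, 138, 132, 130, 131, 130, 130, 127, 126, 126, 127, 126, 127, 126, 127, 128, 127, 126, 127, 127, 128, 127, 128, 133, 139, 141, 140, 141, 141, 141, 140, 141]
184 [1
[... 2435 characters left out ...]
 [140, 141, 140, 140, 140, 140, 140, 140, 138, 129, 128, 130, 129, 131, 130, 131, 130, 130] [130, 131, 130, 130, 130, 131, 131, 132, 133, 133, 135, 140, 140, 140, 141, 140]
250 [140, 140, 141, 141, 140, 140, 140, 136, 129, 128, 129, 129, 126, 128, 127, 127, 126, 127] [127, 128, 129, 128, 128, 129, 130, 131, 129, 128, 131, 138, 140, 140, 140, 140]
254 [138, 140, 141, 141, 141, 140, 141, 136, 132, 129, 129, 128, 127, 128, 127, 127, 127, 127] [127, 127, 126, 127, 126, 127, 128, 129, 128, 130, 136, 140, 141, 141, 141, 140]
258 [134, 135, 134, 135, 140, 140, 137, 130, 128, 130, 129, 127, 128, 128, 127, 126, 127, 126] [126, 126, 125, 127, 126, 128, 129, 130, 129, 135, 141, 141, 142, 140, 141, 140]
```

```bash
cat > e.py <<'E'
from h import *
S=load("scene2");T=load("top2");T0=load("top0")
def cross(a,th,rising):  # first subpixel crossing
    a=np.asarray(a,float)
    for i in range(len(a)-1):
        if (a[i]<th)!=(a[i+1]<th): return i+(th-a[i])/(a[i+1]-a[i])
def vaxis(yaw): a=np.radians(yaw);return np.array([np.cos(a),np.sin(a)]),np.array([-np.sin(a),np.cos(a)])
def meas(name,c,ch,th,z,yaw,rows,cols,u0,v0):
    L=(cv2.cvtColor(c[0],cv2.COLOR_BGR2LAB)[:,:,2] if ch=="b" else cv2.cvtColor(c[0],cv2.COLOR_BGR2GRAY)).astype(float)
    u,v=vaxis(yaw)
    lat=[onz(c,u0+cross(L[r,u0:u0+25],th,0),r,z)[:2]@v-.032 for r in rows]
    lon=[onz(c,k,v0+cross(L[v0:v0+25,k],th,0),z)[:2]@u-.058 for k in cols]
    for q,n in((lat,"lat"),(lon,"lon")):
        if q: print(name,z,n,np.round(q,4),np.mean(q).round(4))
    if lat and lon: print("  centre",u*np.mean(lon)+v*np.mean(lat))
E
python3 - <<'E'
from e import *
for z in(.065,.071): meas("pile",T0,"b",135.5,z,10,range(176,204,2),[248,250,252,254],234,164)
meas("loose",T0,"g",112,.04,3.6,range(192,216,2),[301,303,305,307,309,311],288,178)
meas("held",T,"b",135.5,.1192,10,range(200,207),[],238,164)
u,v=vaxis(10);print("held tcp lat",v@[.6392,.2798],"lon",u@[.6392,.2798]); u,v=vaxis(3.6);print("loose grip lat",v@[.598,.1101],"lon",u@[.598,.1101])
E
```

```text
pile 0.065 lat [0.1682 0.1687 0.1694 0.1692 0.1684 0.1692 0.1694 0.1684 0.1689 0.1697
 0.1677 0.1689 0.1697 0.1694] 0.1689
pile 0.065 lon [0.6802 0.683  0.682  0.6807] 0.6815
  centre [0.64179434 0.28471976]
pile 0.071 lat [0.1674 0.1679 0.1686 0.1684 0.1676 0.1684 0.1685 0.1676 0.1681 0.1688
 0.1669 0.1681 0.1688 0.1686] 0.1681
pile 0.071 lon [0.6794 0.6821 0.6811 0.6798] 0.6806
  centre [0.64107145 0.28374687]
loose 0.04 lat [0.0746 0.0733 0.0708 0.0692 0.0692 0.0701 0.0709 0.0711 0.0734 0.074
 0.0728 0.0704] 0.0716
loose 0.04 lon [0.6038 0.6038 0.604  0.6033 0.6039 0.6054] 0.604
  centre [0.59832458 0.10942717]
held 0.1192 lat [0.1628 0.1628 0.1638 0.1635 0.1638 0.1641 0.1638] 0.1635
held tcp lat 0.16455329412811392 lon 0.6780758758366104
loose grip lat 0.07233401212142332 lon 0.6037332198002837
```

Request:
{"api": "move_arm", "payload": {"commands": [{"gripper": 0,"xyz": [-0.05,0,-0.22],"dr": [0,0,0]},{"gripper": 0,"xyz": [0,0,-0.22],"dr": [0,0,0]},{"gripper": 0,"xyz": [0,0.2,0],"dr": [0,0,0]},{"gripper": 0,"xyz": [0,0.2,0],"dr": [0,0,0]},{"gripper": 0,"xyz": [0,0,0],"dr": [0,0,0]}]}}

```text
time: 7.3
ee_pos: [0.6385, 0.2841, 0.0897]
tcp_rot: [-0.061, 0.062, -0.704, 0.705]
wrist_force: [-0.0, -0.6, -1.8]
grip_width: 0.732
```

Run:
```python
from e import *
plan([.6392,.2798,.09],10)
c=cap("top");np.savez("top3.npz",*c);s=cap("scene");np.savez("scene3.npz",*s)
z=bot.get_state()["ee_pos"][2]+.0247
meas("held",c,"b",135.5,z,10,range(199,207),[],236,164)
o=np.zeros((600,800,3),np.uint8)
o[:,:304]=cv2.resize(c[0][185:215,235:270],(304,600),interpolation=cv2.INTER_CUBIC)
o[:,304:]=cv2.resize(s[0][205:280,305:367],(496,600),interpolation=cv2.INTER_CUBIC)
cv2.imwrite("pics/c4.png",o)
```

```text
t 7.3 p [0.6385 0.2841 0.0897] F [-0.04 -0.62 -1.82] g 0.732
shift cm [ 0.01 -0.03  0.43] turn [-0.0003  0.0002  0.001 ] shift in target axes [ 0.01 -0.03  0.43]
held 0.11481337084568599 lat [0.1716 0.169  0.1682 0.1674 0.1677 0.1682 0.1687 0.1684] 0.1686
```

View pics/c4.png

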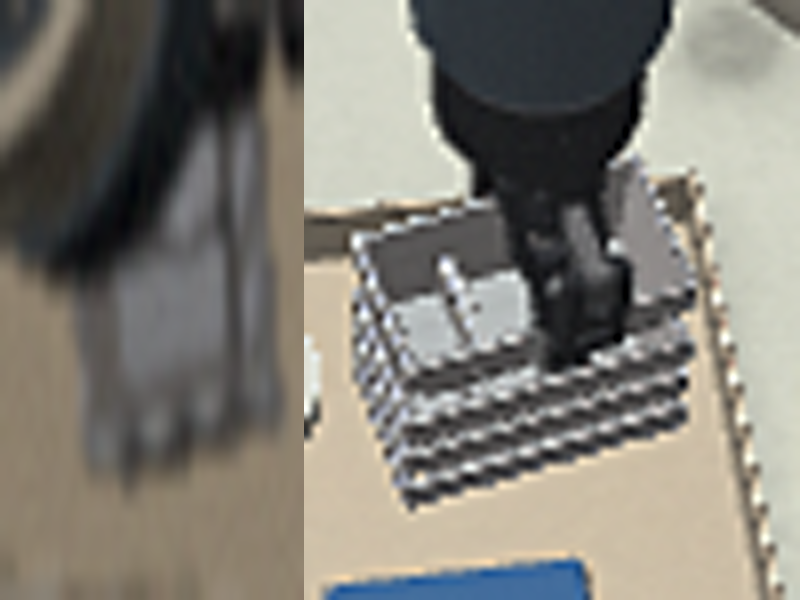

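Three rim bands are visible below the held tray, so the pile may be higher than 0.065, about 0.08–0.09. The alignment looks good, so I'll lower in millimetre steps while watching the force.

Request:
{"api": "move_arm", "payload": {"commands": [{"gripper": 0,"xyz": [0,0.1,0],"dr": [0,0,0]},{"gripper": 0,"xyz": [0,0,0],"dr": [0,0,0]},{"gripper": 0,"xyz": [0,0.1,0],"dr": [0,0,0]},{"gripper": 0,"xyz": [0,0,0],"dr": [0,0,0]}]}}

```text
time: 7.8
ee_pos: [0.6388, 0.2842, 0.0881]
tcp_rot: [-0.062, 0.062, -0.704, 0.704]
wrist_force: [-0.0, 0.1, -1.8]
grip_width: 0.734
```

Request:
{"api": "move_arm", "payload": {"commands": [{"gripper": 0,"xyz": [0,0.1,0],"dr": [0,0,0]},{"gripper": 0,"xyz": [0,0,0],"dr": [0,0,0]},{"gripper": 0,"xyz": [0,0.1,0],"dr": [0,0,0]},{"gripper": 0,"xyz": [0,0,0],"dr": [0,0,0]}]}}

```text
time: 8.2
ee_pos: [0.6388, 0.2842, 0.0861]
tcp_rot: [-0.062, 0.062, -0.704, 0.704]
wrist_force: [0.1, 0.0, -3.1]
grip_width: 0.732
```

Request:
{"api": "move_arm", "payload": {"commands": [{"gripper": 0,"xyz": [0,0.1,0],"dr": [0,0,0]},{"gripper": 0,"xyz": [0,0.1,0],"dr": [0,0,0]},{"gripper": 0,"xyz": [0,0,0],"dr": [0,0,0]}]}}

```text
time: 8.5
ee_pos: [0.6387, 0.2842, 0.084]
tcp_rot: [-0.062, 0.062, -0.704, 0.704]
wrist_force: [0.1, -1.0, -1.9]
grip_width: 0.735
```

Request:
{"api": "move_arm", "payload": {"commands": [{"gripper": 0,"xyz": [0,0.1,0],"dr": [0,0,0]},{"gripper": 0,"xyz": [0,0.1,0],"dr": [0,0,0]},{"gripper": 0,"xyz": [0,0,0],"dr": [0,0,0]}]}}

```text
time: 8.8
ee_pos: [0.6388, 0.2842, 0.0821]
tcp_rot: [-0.062, 0.062, -0.704, 0.704]
wrist_force: [-0.0, -1.0, -2.5]
grip_width: 0.733
```

Request:
{"api": "move_arm", "payload": {"commands": [{"gripper": 0,"xyz": [0,0.1,0],"dr": [0,0,0]},{"gripper": 0,"xyz": [0,0,0],"dr": [0,0,0]}]}}

```text
time: 9.0
ee_pos: [0.6387, 0.2842, 0.0811]
tcp_rot: [-0.062, 0.062, -0.704, 0.704]
wrist_force: [0.2, -0.3, -2.5]
grip_width: 0.738
```

Request:
{"api": "move_arm", "payload": {"commands": [{"gripper": 0,"xyz": [0,0.1,0],"dr": [0,0,0]},{"gripper": 0,"xyz": [0,0.1,0],"dr": [0,0,0]},{"gripper": 0,"xyz": [0,0,0],"dr": [0,0,0]}]}}

```text
time: 9.3
ee_pos: [0.6387, 0.2842, 0.079]
tcp_rot: [-0.062, 0.062, -0.704, 0.704]
wrist_force: [0.7, 0.0, -1.1]
grip_width: 0.737
```

Request:
{"api": "move_arm", "payload": {"commands": [{"gripper": 0,"xyz": [0,0.1,0],"dr": [0,0,0]},{"gripper": 0,"xyz": [0,0,0],"dr": [0,0,0]}]}}

```text
time: 9.5
ee_pos: [0.6388, 0.2842, 0.0781]
tcp_rot: [-0.062, 0.062, -0.704, 0.704]
wrist_force: [-0.4, 0.2, -1.8]
grip_width: 0.739
```

Run:
```python
from e import *
plan([.6392,.2798,.09],10)
c=cap("top");np.savez("top4.npz",*c);s=cap("scene");np.savez("scene4.npz",*s)
o=np.zeros((600,800,3),np.uint8)
o[:,:304]=cv2.resize(c[0][185:215,235:270],(304,600),interpolation=cv2.INTER_CUBIC)
o[:,304:]=cv2.resize(s[0][205:280,305:367],(496,600),interpolation=cv2.INTER_CUBIC)
cv2.imwrite("pics/c5.png",o)
```

```text
t 9.5 p [0.6388 0.2842 0.0781] F [-0.37  0.24 -1.79] g 0.739
shift cm [ 0.03 -1.19  0.44] turn [-0.      0.0001  0.0003] shift in target axes [ 0.03 -1.19  0.44]
```

View pics/c5.png

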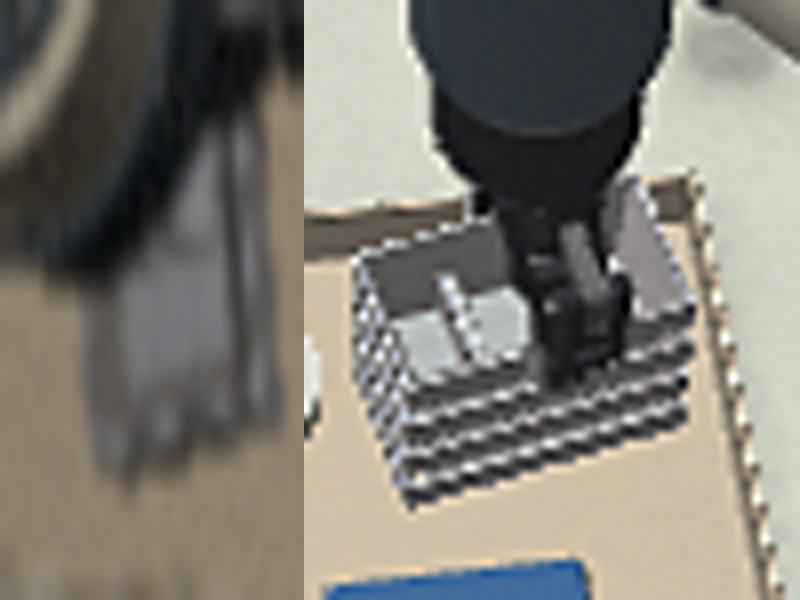

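The tray is nested and square to the eye. Its rim sits at (695,303) and the pile's at (693,345), so by the band spacing about 7 mm remains.

Request:
{"api": "move_arm", "payload": {"commands": [{"gripper": 0,"xyz": [0,0.1,0],"dr": [0,0,0]},{"gripper": 0,"xyz": [0,0.1,0],"dr": [0,0,0]},{"gripper": 0,"xyz": [0,0.1,0],"dr": [0,0,0]},{"gripper": 0,"xyz": [0,0,0],"dr": [0,0,0]}]}}

```text
time: 10.0
ee_pos: [0.6387, 0.2841, 0.075]
tcp_rot: [-0.062, 0.062, -0.704, 0.704]
wrist_force: [-0.6, -0.9, -1.7]
grip_width: 0.729
```

Request:
{"api": "move_arm", "payload": {"commands": [{"gripper": 0,"xyz": [0,0.1,0],"dr": [0,0,0]},{"gripper": 0,"xyz": [0,0,0],"dr": [0,0,0]}]}}

```text
time: 10.2
ee_pos: [0.6389, 0.2842, 0.0743]
tcp_rot: [0.062, -0.062, 0.704, -0.704]
wrist_force: [-0.3, 0.4, -1.8]
grip_width: 0.737
```

Request:
{"api": "move_arm", "payload": {"commands": [{"gripper": 0,"xyz": [0,0.1,0],"dr": [0,0,0]},{"gripper": 0,"xyz": [0,0,0],"dr": [0,0,0]}]}}

```text
time: 10.4
ee_pos: [0.639, 0.2842, 0.0737]
tcp_rot: [0.062, -0.062, 0.704, -0.704]
wrist_force: [-0.0, -0.5, 0.9]
grip_width: 0.733
```

Request:
{"api": "move_arm", "payload": {"commands": [{"gripper": 0,"xyz": [0,0.1,0],"dr": [0,0,0]},{"gripper": 0,"xyz": [0,0,0],"dr": [0,0,0]}]}}

```text
time: 10.6
ee_pos: [0.6391, 0.2842, 0.0731]
tcp_rot: [0.062, -0.061, 0.704, -0.704]
wrist_force: [-2.1, -0.3, 3.7]
grip_width: 0.734
```

Run:
```python
from e import *
plan([.6392,.2798,.09],10); print(bot.get_state()["moment"])
```

```text
t 10.6 p [0.6391 0.2842 0.0731] F [-2.11 -0.27  3.7 ] g 0.734
shift cm [ 0.07 -1.69  0.44] turn [ 0.0001  0.0004 -0.0011] shift in target axes [ 0.07 -1.69  0.44]
[-0.17603468  0.59625334 -0.00095268]
```

Contact: Fz is up about 5.6 N. Fx and My hint that the +x end is touching. I'll ease up 1 mm, shift 1.5 mm back, and feel again.

Request:
{"api": "move_arm", "payload": {"commands": [{"gripper": 0,"xyz": [0,-0.2,0],"dr": [0,0,0]},{"gripper": 0,"xyz": [0.15,0,0],"dr": [0,0,0]},{"gripper": 0,"xyz": [0,0,0],"dr": [0,0,0]}]}}

```text
time: 10.9
ee_pos: [0.6373, 0.284, 0.074]
tcp_rot: [0.062, -0.062, 0.704, -0.704]
wrist_force: [1.0, 1.2, -0.4]
grip_width: 0.737
```

Run:
```python
from e import *
plan([.6392,.2798,.09],10); print(bot.get_state()["moment"])
```

```text
t 10.9 p [0.6373 0.284  0.074 ] F [ 0.96  1.23 -0.39] g 0.737
shift cm [-0.11 -1.6   0.44] turn [ 0.0001  0.0001 -0.0001] shift in target axes [-0.11 -1.6   0.44]
[ 0.09064411 -0.13373562 -0.04697806]
```

Request:
{"api": "move_arm", "payload": {"commands": [{"gripper": 0,"xyz": [0,0.1,0],"dr": [0,0,0]},{"gripper": 0,"xyz": [0,0,0],"dr": [0,0,0]}]}}

```text
time: 11.1
ee_pos: [0.6375, 0.284, 0.0735]
tcp_rot: [0.062, -0.062, 0.704, -0.704]
wrist_force: [-0.3, 0.3, 2.1]
grip_width: 0.737
```

Request:
{"api": "move_arm", "payload": {"commands": [{"gripper": 0,"xyz": [0,0.1,0],"dr": [0,0,0]},{"gripper": 0,"xyz": [0,0,0],"dr": [0,0,0]}]}}

```text
time: 11.3
ee_pos: [0.6376, 0.284, 0.073]
tcp_rot: [0.062, -0.061, 0.704, -0.704]
wrist_force: [-0.9, 0.0, 5.3]
grip_width: 0.734
```

Run:
```python
from e import *
plan([.6392,.2798,.09],10); print(bot.get_state()["moment"])
```

```text
t 11.3 p [0.6376 0.284  0.073 ] F [-0.89  0.05  5.28] g 0.734
shift cm [-0.09 -1.7   0.45] turn [ 0.0001  0.0003 -0.0009] shift in target axes [-0.08 -1.7   0.45]
[-0.07688245  0.5319777   0.02699012]
```

The contact height is the same after the shift and there is no side force, so the tray is seated on its ribs. I'll unload slightly and release.

Request:
{"api": "move_arm", "payload": {"commands": [{"gripper": 0,"xyz": [0,-0.1,0],"dr": [0,0,0]},{"gripper": 0.8,"xyz": [0,0,0],"dr": [0,0,0]},{"gripper": 0.9,"xyz": [0,0,0],"dr": [0,0,0]},{"gripper": 1,"xyz": [0,0,0],"dr": [0,0,0]},{"gripper": 1,"xyz": [0,0,0],"dr": [0,0,0]}]}}

```text
time: 11.8
ee_pos: [0.6372, 0.2839, 0.0729]
tcp_rot: [-0.062, 0.062, -0.704, 0.705]
wrist_force: [-0.2, -0.2, 0.7]
grip_width: 1.0
```

Request:
{"api": "move_arm", "payload": {"commands": [{"gripper": 1,"xyz": [0,0,0],"dr": [0,0,0]},{"gripper": 1,"xyz": [0,-1.5,0],"dr": [0,0,0]},{"gripper": 1,"xyz": [0,-3,0],"dr": [0,0,0]},{"gripper": 1,"xyz": [0,-4,0],"dr": [0,0,0]},{"gripper": 1,"xyz": [0,-3.5,0],"dr": [0,0,0]}]}}

```text
time: 12.3
ee_pos: [0.6374, 0.2838, 0.1951]
tcp_rot: [-0.062, 0.061, -0.704, 0.704]
wrist_force: [0.2, 0.7, 0.2]
grip_width: 1.002
```

Run:
```python
from e import *
plan([.4771,.3261,.19],-11.2); print(bot.get_state()["joint_pos"].round(2))
```

```text
t 12.3 p [0.6374 0.2838 0.1951] F [0.22 0.68 0.17] g 1.002
shift cm [15.05  0.5  -6.95] turn [-0.      0.3702 -0.0007] shift in target axes [16.55  0.51 -1.04]
[ 0.64  0.57  0.49  0.   -1.5   1.1 ]
```

Request:
{"api": "move_arm", "payload": {"commands": [{"gripper": 0.6,"xyz": [0,0,0],"dr": [0,0.1234,0]},{"gripper": 0.6,"xyz": [0,0,0],"dr": [0,0.1234,0]},{"gripper": 0.6,"xyz": [0,0,0],"dr": [0,0.1234,0]},{"gripper": 0.5,"xyz": [3,0,-0.2],"dr": [0,0,0]},{"gripper": 0.5,"xyz": [3,0,-0.2],"dr": [0,0,0]}]}}

```text
time: 12.8
ee_pos: [0.5788, 0.2993, 0.1924]
tcp_rot: [0.07, -0.069, -0.703, 0.704]
wrist_force: [0.6, 0.8, 0.3]
grip_width: 0.501
```

Request:
{"api": "move_arm", "payload": {"commands": [{"gripper": 0.5,"xyz": [3.5,0,-0.2],"dr": [0,0,0]},{"gripper": 0.5,"xyz": [3.5,0,-0.2],"dr": [0,0,0]},{"gripper": 0.5,"xyz": [3.5,0,-0.2],"dr": [0,0,0]},{"gripper": 0.5,"xyz": [0,0,0],"dr": [0,0,0]},{"gripper": 0.5,"xyz": [0,0,0],"dr": [0,0,0]}]}}

```text
time: 13.3
ee_pos: [0.4771, 0.3261, 0.1939]
tcp_rot: [-0.068, 0.069, 0.704, -0.704]
wrist_force: [0.6, 0.8, 1.4]
grip_width: 0.5
```

Run:
```python
from e import *
plan([.4771,.3261,.019],-11.2)
c=cap("top");np.savez("top5.npz",*c);s=cap("scene");np.savez("scene5.npz",*s)
for z in(.099,): meas("seated",c,"b",135.5,z,10,range(176,204,2),[248,250,252,254],234,164)
o=np.zeros((600,800,3),np.uint8)
o[:,:380]=cv2.resize(c[0][160:255,220:280],(380,600),interpolation=cv2.INTER_CUBIC)
o[:,384:]=cv2.resize(s[0][205:295,315:417],(416,367),interpolation=cv2.INTER_CUBIC)[:367].repeat(1,0) if False else cv2.resize(s[0][205:280,315:367],(416,600),interpolation=cv2.INTER_CUBIC)
cv2.imwrite("pics/c6.png",o)
```

```text
t 13.3 p [0.4771 0.3261 0.1939] F [0.61 0.8  1.36] g 0.5
shift cm [1.000e-02 1.749e+01 2.000e-02] turn [ 0.0007  0.0014 -0.0007] shift in target axes [-1.000e-02  1.749e+01  0.000e+00]
seated 0.099 lat [0.1695 0.1683 0.1682 0.1695 0.1685 0.1683 0.1686 0.1683 0.1678 0.1686
 0.1675 0.1673 0.1681 0.1688] 0.1684
seated 0.099 lon [0.6786 0.6804 0.6807 0.679 ] 0.6797
  centre [0.64010466 0.28384527]
```

View pics/c6.png

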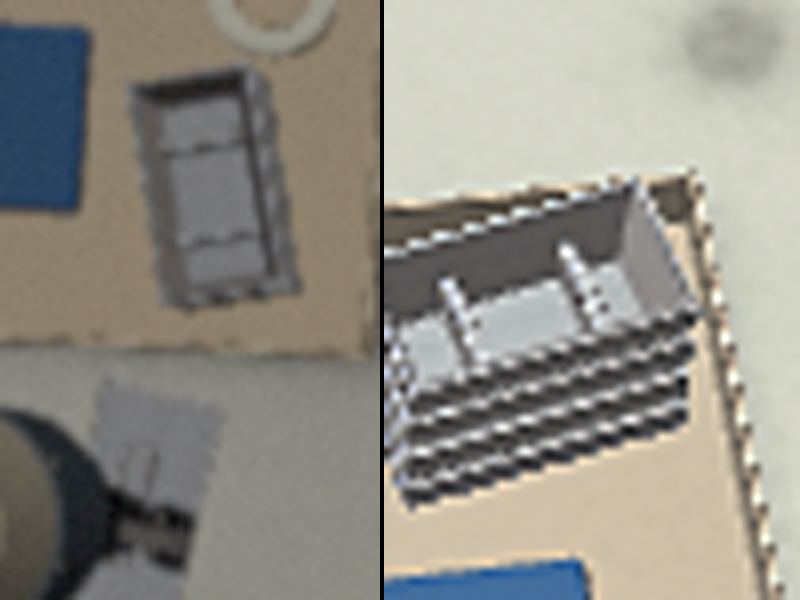

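The seated tray's band spacing is even and it sits square on the pile. Now the lid.

Request:
{"api": "move_arm", "payload": {"commands": [{"gripper": 0.5,"xyz": [0,3,0],"dr": [0,0,0]},{"gripper": 0.5,"xyz": [0,3,0],"dr": [0,0,0]},{"gripper": 0.5,"xyz": [0,3,0],"dr": [0,0,0]},{"gripper": 0.5,"xyz": [0,3,0],"dr": [0,0,0]},{"gripper": 0.5,"xyz": [0,0,0],"dr": [0,0,0]}]}}

```text
time: 13.9
ee_pos: [0.4758, 0.3232, 0.0686]
tcp_rot: [0.072, -0.067, -0.701, 0.706]
wrist_force: [-0.1, -0.3, 0.4]
grip_width: 0.503
```

Request:
{"api": "move_arm", "payload": {"commands": [{"gripper": 0.5,"xyz": [0,2,0],"dr": [0,0,0]},{"gripper": 0.5,"xyz": [0,1.5,0],"dr": [0,0,0]},{"gripper": 0.5,"xyz": [0,1.0,0],"dr": [0,0,0]},{"gripper": 0.5,"xyz": [0,0.99,0],"dr": [0,0,0]},{"gripper": 0.5,"xyz": [0,0,0],"dr": [0,0,0]}]}}

```text
time: 14.4
ee_pos: [0.4774, 0.3254, 0.0177]
tcp_rot: [0.069, -0.069, -0.703, 0.704]
wrist_force: [-0.2, -0.2, 1.0]
grip_width: 0.502
```

Request:
{"api": "move_arm", "payload": {"commands": [{"gripper": 0.3,"xyz": [0,0,0],"dr": [0,0,0]},{"gripper": 0.1,"xyz": [0,0,0],"dr": [0,0,0]},{"gripper": 0,"xyz": [0,0,0],"dr": [0,0,0]},{"gripper": 0,"xyz": [0,0,0],"dr": [0,0,0]},{"gripper": 0,"xyz": [0,0,0],"dr": [0,0,0]}]}}

```text
time: 14.9
ee_pos: [0.478, 0.3265, 0.0193]
tcp_rot: [-0.068, 0.069, 0.704, -0.703]
wrist_force: [0.6, 1.3, 3.4]
grip_width: 0.151
```

Request:
{"api": "move_arm", "payload": {"commands": [{"gripper": 0,"xyz": [0,0,0],"dr": [0,0,0]},{"gripper": 0,"xyz": [0,0,0],"dr": [0,0,0]},{"gripper": 0,"xyz": [0,0,0],"dr": [0,0,0]}]}}

```text
time: 15.2
ee_pos: [0.4781, 0.3265, 0.0193]
tcp_rot: [-0.068, 0.069, 0.704, -0.703]
wrist_force: [-0.2, 2.4, 5.5]
grip_width: 0.152
```

Request:
{"api": "move_arm", "payload": {"commands": [{"gripper": 0,"xyz": [0,-1,0],"dr": [0,0,0]},{"gripper": 0,"xyz": [0,-2,0],"dr": [0,0,0]},{"gripper": 0,"xyz": [0,-3,0],"dr": [0,0,0]},{"gripper": 0,"xyz": [0,-3,0],"dr": [0,0,0]},{"gripper": 0,"xyz": [0,-3,0],"dr": [0,0,0]}]}}

```text
time: 15.7
ee_pos: [0.4765, 0.3249, 0.139]
tcp_rot: [0.07, -0.068, -0.703, 0.704]
wrist_force: [0.2, 0.4, -1.4]
grip_width: 0.15
```

Request:
{"api": "move_arm", "payload": {"commands": [{"gripper": 0,"xyz": [0,-3,0],"dr": [0,0,0]},{"gripper": 0,"xyz": [0,0,0],"dr": [0,-0.1234,0]},{"gripper": 0,"xyz": [0,0,0],"dr": [0,-0.1234,0]},{"gripper": 0,"xyz": [0,0,0],"dr": [0,-0.1234,0]},{"gripper": 0,"xyz": [0,0,0],"dr": [0,0,0]}]}}

```text
time: 16.2
ee_pos: [0.4767, 0.3251, 0.1679]
tcp_rot: [-0.061, 0.063, -0.704, 0.705]
wrist_force: [-0.3, 0.6, -1.6]
grip_width: 0.153
```

Run:
```python
from e import *
u,v=vaxis(10);X=u*.679+v*.1688;print(X)
plan([*X,.16],10)
```

```text
[0.63937265 0.28414266]
t 16.2 p [0.4767 0.3251 0.1679] F [-0.28  0.57 -1.62] g 0.153
shift cm [-15.3    0.77   6.87] turn [-0.001   0.001   0.0021] shift in target axes [-15.31   0.79   6.86]
```

Request:
{"api": "move_arm", "payload": {"commands": [{"gripper": 0,"xyz": [-2.55,0,1.14],"dr": [0,0,0]},{"gripper": 0,"xyz": [-2.55,0,1.14],"dr": [0,0,0]},{"gripper": 0,"xyz": [-2.55,0,1.14],"dr": [0,0,0]},{"gripper": 0,"xyz": [-2.55,0,1.14],"dr": [0,0,0]},{"gripper": 0,"xyz": [-2.55,0,1.14],"dr": [0,0,0]}]}}

```text
time: 16.7
ee_pos: [0.6134, 0.2911, 0.1678]
tcp_rot: [-0.06, 0.061, -0.704, 0.705]
wrist_force: [0.1, 0.3, -1.7]
grip_width: 0.153
```

Request:
{"api": "move_arm", "payload": {"commands": [{"gripper": 0,"xyz": [-2.55,0,1.14],"dr": [0,0,0]},{"gripper": 0,"xyz": [0,1,0],"dr": [0,0,0]},{"gripper": 0,"xyz": [0,1,0],"dr": [0,0,0]},{"gripper": 0,"xyz": [0,0,0],"dr": [0,0,0]},{"gripper": 0,"xyz": [0,0,0],"dr": [0,0,0]}]}}

```text
time: 17.2
ee_pos: [0.6391, 0.2852, 0.1483]
tcp_rot: [-0.061, 0.062, -0.704, 0.705]
wrist_force: [0.7, -0.3, -1.2]
grip_width: 0.15
```

Run:
```python
from e import *
u,v=vaxis(10);X=u*.679+v*.1688
plan([*X,.11],10)
c=cap("top");np.savez("top6.npz",*c);s=cap("scene");np.savez("scene6.npz",*s)
p=pose()[1]; 
def box(c,z):return [np.r_[np.array(c)+i*.059*u+j*.033*v,z] for i,j in((1,1),(1,-1),(-1,-1),(-1,1))]
o=np.zeros((600,800,3),np.uint8)
a=cv2.resize(c[0][160:220,235:273],(380,600),interpolation=cv2.INTER_CUBIC)
b=cv2.resize(s[0][200:275,315:367],(416,600),interpolation=cv2.INTER_CUBIC)
for X in box(p[:2],p[2]-.0073):
    q=proj(c,X);cv2.circle(a,(int((q[0]-234.5)*10),int((q[1]-159.5)*10)),4,(0,0,255),1)
    q=proj(s,X);cv2.circle(b,(int((q[0]-314.5)*8),int((q[1]-199.5)*8)),4,(0,0,255),1)
o[:,:380]=a;o[:,384:]=b
cv2.imwrite("pics/c7.png",o)
```

```text
t 17.2 p [0.6391 0.2852 0.1483] F [ 0.71 -0.27 -1.16] g 0.15
shift cm [-0.01  3.83  0.1 ] turn [-0.0006  0.0002  0.001 ] shift in target axes [-0.01  3.83  0.11]
```

View pics/c7.png

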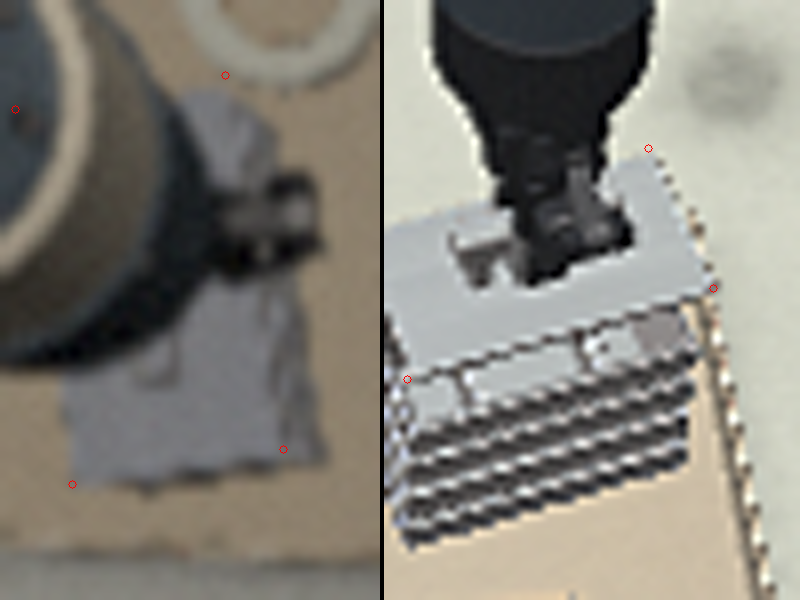

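The lid matches the predicted corners to within about 1 mm and lies square over the tray. I'll lower it.

Request:
{"api": "move_arm", "payload": {"commands": [{"gripper": 0,"xyz": [-0.05,0.8,0.1],"dr": [0,0,0]},{"gripper": 0,"xyz": [0,0.8,0],"dr": [0,0,0]},{"gripper": 0,"xyz": [0,0.6,0],"dr": [0,0,0]},{"gripper": 0,"xyz": [0,0.3,0],"dr": [0,0,0]},{"gripper": 0,"xyz": [0,0,0],"dr": [0,0,0]}]}}

```text
time: 17.8
ee_pos: [0.6403, 0.2839, 0.1225]
tcp_rot: [-0.061, 0.062, -0.704, 0.705]
wrist_force: [0.6, -0.4, -1.4]
grip_width: 0.152
```

Request:
{"api": "move_arm", "payload": {"commands": [{"gripper": 0,"xyz": [0,0.1,0],"dr": [0,0,0]},{"gripper": 0,"xyz": [0,0.1,0],"dr": [0,0,0]},{"gripper": 0,"xyz": [0,0.1,0],"dr": [0,0,0]},{"gripper": 0,"xyz": [0,0,0],"dr": [0,0,0]}]}}

```text
time: 18.2
ee_pos: [0.6407, 0.2842, 0.1204]
tcp_rot: [0.062, -0.062, 0.704, -0.704]
wrist_force: [0.5, 0.5, -2.0]
grip_width: 0.153
```

Request:
{"api": "move_arm", "payload": {"commands": [{"gripper": 0,"xyz": [0,0.1,0],"dr": [0,0,0]},{"gripper": 0,"xyz": [0,0.1,0],"dr": [0,0,0]},{"gripper": 0,"xyz": [0,0,0],"dr": [0,0,0]}]}}

```text
time: 18.5
ee_pos: [0.6406, 0.2841, 0.1182]
tcp_rot: [-0.062, 0.062, -0.704, 0.704]
wrist_force: [1.5, -0.1, -1.4]
grip_width: 0.151
```

Request:
{"api": "move_arm", "payload": {"commands": [{"gripper": 0,"xyz": [0,0.1,0],"dr": [0,0,0]},{"gripper": 0,"xyz": [0,0,0],"dr": [0,0,0]}]}}

```text
time: 18.7
ee_pos: [0.6406, 0.2841, 0.1172]
tcp_rot: [-0.062, 0.062, -0.704, 0.704]
wrist_force: [0.5, 0.3, -1.4]
grip_width: 0.153
```

Request:
{"api": "move_arm", "payload": {"commands": [{"gripper": 0,"xyz": [0.06,0.1,0],"dr": [0,0,0]},{"gripper": 0,"xyz": [0,0.1,0],"dr": [0,0,0]},{"gripper": 0,"xyz": [0,0.1,0],"dr": [0,0,0]},{"gripper": 0,"xyz": [0,0,0],"dr": [0,0,0]}]}}

```text
time: 19.1
ee_pos: [0.64, 0.284, 0.1141]
tcp_rot: [-0.062, 0.062, -0.704, 0.704]
wrist_force: [-0.3, -0.7, -1.8]
grip_width: 0.148
```

Request:
{"api": "move_arm", "payload": {"commands": [{"gripper": 0,"xyz": [0,0.1,0],"dr": [0,0,0]},{"gripper": 0,"xyz": [0,0.1,0],"dr": [0,0,0]},{"gripper": 0,"xyz": [0,0,0],"dr": [0,0,0]}]}}

```text
time: 19.4
ee_pos: [0.64, 0.284, 0.1121]
tcp_rot: [-0.062, 0.062, -0.704, 0.704]
wrist_force: [1.2, -0.3, -0.6]
grip_width: 0.15
```

Request:
{"api": "move_arm", "payload": {"commands": [{"gripper": 0,"xyz": [0,0.1,0],"dr": [0,0,0]},{"gripper": 0,"xyz": [0,0,0],"dr": [0,0,0]}]}}

```text
time: 19.6
ee_pos: [0.64, 0.284, 0.1112]
tcp_rot: [-0.062, 0.062, -0.704, 0.704]
wrist_force: [-0.9, -0.4, -1.9]
grip_width: 0.151
```

Request:
{"api": "move_arm", "payload": {"commands": [{"gripper": 0,"xyz": [0,0.1,0],"dr": [0,0,0]},{"gripper": 0,"xyz": [0,0,0],"dr": [0,0,0]}]}}

```text
time: 19.8
ee_pos: [0.64, 0.284, 0.1102]
tcp_rot: [-0.062, 0.062, -0.704, 0.704]
wrist_force: [0.3, -0.2, -1.0]
grip_width: 0.153
```

Request:
{"api": "move_arm", "payload": {"commands": [{"gripper": 0,"xyz": [0,0.05,0],"dr": [0,0,0]},{"gripper": 0,"xyz": [0,0,0],"dr": [0,0,0]}]}}

```text
time: 20.0
ee_pos: [0.6401, 0.284, 0.11]
tcp_rot: [-0.062, 0.062, -0.704, 0.704]
wrist_force: [0.4, 0.0, -1.8]
grip_width: 0.152
```

Request:
{"api": "move_arm", "payload": {"commands": [{"gripper": 0,"xyz": [0,0.05,0],"dr": [0,0,0]},{"gripper": 0,"xyz": [0,0,0],"dr": [0,0,0]}]}}

```text
time: 20.2
ee_pos: [0.6402, 0.284, 0.1097]
tcp_rot: [-0.062, 0.062, -0.704, 0.704]
wrist_force: [0.4, 0.2, -0.4]
grip_width: 0.151
```

Request:
{"api": "move_arm", "payload": {"commands": [{"gripper": 0,"xyz": [0,0.05,0],"dr": [0,0,0]},{"gripper": 0,"xyz": [0,0,0],"dr": [0,0,0]}]}}

```text
time: 20.4
ee_pos: [0.6403, 0.284, 0.1093]
tcp_rot: [-0.062, 0.062, -0.704, 0.704]
wrist_force: [-1.1, -0.6, 1.4]
grip_width: 0.151
```

Contact came at TCP z≈0.110, and 0.1098 was predicted for a full seat. I'll press a touch more to confirm, then release.

Request:
{"api": "move_arm", "payload": {"commands": [{"gripper": 0,"xyz": [0,0.05,0],"dr": [0,0,0]},{"gripper": 0,"xyz": [0,0,0],"dr": [0,0,0]}]}}

```text
time: 20.6
ee_pos: [0.6403, 0.2839, 0.1089]
tcp_rot: [-0.062, 0.061, -0.704, 0.704]
wrist_force: [0.6, -1.5, 3.8]
grip_width: 0.152
```

Request:
{"api": "move_arm", "payload": {"commands": [{"gripper": 0,"xyz": [0,-0.05,0],"dr": [0,0,0]},{"gripper": 0.3,"xyz": [0,0,0],"dr": [0,0,0]},{"gripper": 0.5,"xyz": [0,0,0],"dr": [0,0,0]},{"gripper": 0.5,"xyz": [0,0,0],"dr": [0,0,0]},{"gripper": 0.5,"xyz": [0,0,0],"dr": [0,0,0]}]}}

```text
time: 21.1
ee_pos: [0.64, 0.2841, 0.1086]
tcp_rot: [0.062, -0.062, 0.704, -0.704]
wrist_force: [-0.2, -0.7, -0.5]
grip_width: 0.499
```

Request:
{"api": "move_arm", "payload": {"commands": [{"gripper": 0.5,"xyz": [0,-1,0],"dr": [0,0,0]},{"gripper": 0.5,"xyz": [0,-3,0],"dr": [0,0,0]},{"gripper": 0.5,"xyz": [0,-4,0],"dr": [0,0,0]},{"gripper": 0.5,"xyz": [0,-4,0],"dr": [0,0,0]},{"gripper": 0.5,"xyz": [4,0,0],"dr": [0,0,0]}]}}

```text
time: 21.6
ee_pos: [0.6076, 0.2796, 0.2367]
tcp_rot: [0.067, -0.055, 0.707, -0.702]
wrist_force: [-0.0, 0.8, 0.4]
grip_width: 0.502
```

Request:
{"api": "move_arm", "payload": {"commands": [{"gripper": 0.5,"xyz": [4,0,0],"dr": [0,0,0]},{"gripper": 0.5,"xyz": [4,0,0],"dr": [0,0,0]},{"gripper": 0.5,"xyz": [4,0,0],"dr": [0,0,0]},{"gripper": 0.5,"xyz": [4,0,0],"dr": [0,0,0]},{"gripper": 0.5,"xyz": [0,0,0],"dr": [0,0,0]}]}}

```text
time: 22.1
ee_pos: [0.4396, 0.2481, 0.2306]
tcp_rot: [0.063, -0.062, 0.705, -0.704]
wrist_force: [0.7, -0.9, 0.8]
grip_width: 0.5
```

Run:
```python
from e import *
plan([.6392,.2798,.09],10)
c=cap("top");s=cap("scene")
o=np.zeros((600,800,3),np.uint8)
o[:,:380]=cv2.resize(c[0][140:235,230:290],(380,600),interpolation=cv2.INTER_CUBIC)
o[:,384:]=cv2.resize(s[0][200:275,305:357],(416,600),interpolation=cv2.INTER_CUBIC)
cv2.imwrite("pics/c8.png",o)
```

```text
t 22.1 p [0.4396 0.2481 0.2306] F [ 0.69 -0.94  0.77] g 0.5
shift cm [-20.19  14.08   0.41] turn [ 0.0015  0.0021 -0.0008] shift in target axes [-20.2   14.06   0.35]
```

View pics/c8.png

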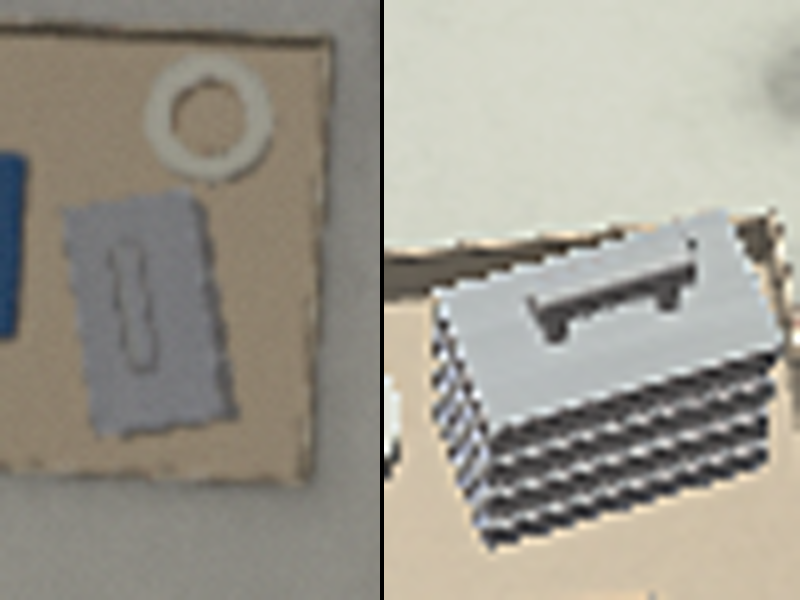

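The lid lies flat and square on the tray, with even bands below it and the tape untouched. I'll hand the job in.

```bash
python3 -c "
from workcell import bot
print(bot.job_done())"
```

```text
the job is handed in; nothing more can be done
None
```

The loose tray is back on the pile, nested in the topmost one, with the lid seated on it. I handed the job in after about 22 s of robot time. The hand-in reports no verdict.

- **Tray:** I lowered it in 1 mm steps until the load rose about 6 N, eased off and released it. Shifting it 1.5 mm and lowering again gave the same contact height and little side force. The pictures after release show evenly spaced rims, so it looks square.
- **Lid:** I lowered it in 0.5 mm steps at the end. It touched at a tool height of 0.110 m, against 0.1098 m worked out for a full seat. The last picture shows it flat and square.
- **Bystanders:** The last picture shows the tape roll where it was. The flask and the small bottle were outside that crop; the arm made no contact near them.
- **What disagreed:** My first pile estimate was about 5 mm off sideways and 10 mm too low (0.065 m against about 0.075 m felt at contact). I corrected it by viewing the held tray just above the pile. When the tray first touched, there was a small fore-aft force and moment. The force fell after the shift, but some moment remained while it was pressed.

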